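Check a washed glass cell in the light of the inspection bench

ROBOT

A 6-joint arm with a two-finger parallel gripper is mounted at the origin on the work surface. World frame = base frame: x ahead of the robot, y to its left, z up, the work surface at z = 0. Lengths are in m, angles in rad, forces in N, time in s.
With the tool pointing down it reaches from about 0.425 to 0.95 m from the base axis. Payload 3.5 kg.
Tool frame: the origin (TCP) lies midway between the tips of the shut fingers; the grasp point (between the pads) lies 19 mm behind it; z points along the fingers, y is the line along which they close (so a half turn about z gives the same grasp; the last joint's range is limited). The gripper opens to 85 mm and grips with 20 to 120 N. Pads are 22 mm wide; open, the fingers measure 114 mm over their backs; the gripper's body (76 mm by 85 mm) begins 54 mm behind the grasp point. The pads swing forward as they close: fully open they stand 13 mm farther back than shut.
Start: joints at [1.193, 0.286, 1.577, -0, 1.279, -0.15], TCP at [0.152, 0.658, 0.231] pointing down, gripper open.
Joint ranges: [-2.77, 2.77], [-0.9, 2.22], [0.21, 2.48], [-1.53, 4.67], [0.24, 2.81], [-2.84, 2.84]. Speed limits (rad/s): [2.79, 2.79, 3.14, 3.14, 3.14, 3.14].

INTERFACE

Orientations are given as a unit quaternion [x, y, z, w].
In Python, from plant import ctrl gives the robot as it stands.
- The arm moves only by the tool send_rows, never from a script. Its argument "series" is a list that holds one entry, the list of rows, each a list of 7 numbers: the shift along the tool's x, y, z in cm, then the turn, a rotation vector about the tool's x, y, z in rad, then the opening, from -1 (shut) to 1 (fully open). In form: [[[x, y, z, rx, ry, rz, jaw], ...]]. A call has 1 to 10 rows; each row shifts and turns the commanded pose from where the row before left it, along the tool's axes as they then stand; what a row does not reach is not made up. A row lasts 1/8 s, in which the tool goes at most 62.5 mm and 10.7 degrees, less where a joint would pass 70% of its speed; a pose out of reach is approached as far as the arm can. A call is refused whole if a number of a shift passes 6.25 or a number of a turn 0.188, either way. A call with a gripper value outside its range is refused whole. The fingers move at their own pace and stop on an object; "force" is the grip in N (left out, the last holds). Time passes only in rows, so rows that do not move let the fingers close. It gives the time, the measured TCP pose, the force, the opening and the grip force at its end, in the units of the state.
- ctrl.get_state(): the state, without advancing time (a new reading comes with each control period).
- ctrl.read_camera(name): name is "side" or "top" or "wrist"; returns a dict with "img" (420x560x3 uint8, red, green, blue), "fx", "fy", "cx", "cy" (pixels), "R" (3x3) and "t" (3): a world point X has camera coordinates R X + t; the wrist camera has in their place "hand_eye" (4x4, takes a point from camera to tool coordinates, whose origin is the TCP and whose axes are the flange's). Camera axes: x right, y down, z forward; pixel columns grow to the right and rows downward; lengths in m; the calibration is good to about 2 mm. A picture is of the moment at which its call begins: read the wrist's pose just before it. There is no depth.
- ctrl.sign_off(): hands the job in; it is judged then, once.
The state is a dict: "time": time; "qpos": joint angles; "dq": joint speeds; "joint_efforts": joint torques, N m; "eef_pos": TCP position; "tcp_rot": TCP orientation; "contact_force": force on the tool from outside, world axes, zero at the start; "wrist_torque": the same for the moment, N m; "opening": opening from 0.0 (shut) to 1.0 (fully open); "finger_force": force on a finger pad.
Only numpy, scipy, OpenCV 4.12 (cv2) and the standard library are available. Lean on these libraries where they do the work, as an engineer would, in place of code of your own. Each camera call takes 0.05 s, during which the arm holds its last target. There are 200 camera calls.

TASK

Slide the splash guard of the lamp box fully open, then take the longest of the three washed glass cells from the drying tray, gripping it by its frosted long sides only and never touching its clear ends, without knocking it on the lamp box or camera and without disturbing the two other cells. Hold it still and upright in the light path, touching no part of the bench, midway between the lamp's window and the camera's lens and centred on the lens, so that the light runs squarely lengthwise through the cell, in at one clear end and out at the other; the program finishes while the gripper is still holding it there, with the guard left open.

Things in the scene. Friction and masses are not known exactly. Their poses are not given: they have to be found in the camera images.
- bench: Fixed inspection bench: base plate 100 x 370 x 14 mm, grey lamp box at its +y end (x -145 to 55, y 94 to 185, up to z 180 mm), camera on a post at its -y end (x -25 to 25, y -183 to -96, up to z 159). Origin on the table under the plate's middle; x across the light, y along it from camera to lamp, z up. The light's axis: x = 0, z = 115 mm. Turned by up to 0.25 rad
- light_mid (a point): Point in the middle of the light path, midway between lamp window and lens, 115 mm above the table; axes as the bench
- lamp_window (a point): Centre of the lamp's glowing 60 x 60 mm glass, behind the guard; axes as the bench
- lens (a point): Front centre of the camera's lens, 42 mm across; axes as the bench
- guard (a joint): Travel of the splash guard in m: 0 shut (covers the window) to 0.085 fully open (at its stop). A steel sheet 80 x 104 mm in tracks on the lamp box's inner face, it slides open towards the bench's -x, the robot's side, drags with about 2 N and stays where it is left. Starts up to 0.03 open
- guard_pull (a point): Point on the guard's black D-handle, moving with it: an upright bar 12 mm thick from 126 to 184 mm above the table, joined to the guard at both ends, its axis 26 mm in front of the guard; this point is on that axis, 165 mm above the table; axes as the bench. Fingers fit on both sides of it along the bench's x
- tray: Steel drying tray, fixed, 260 x 200 mm, rim 12 mm high, floor 3 mm above the table; origin under its middle; x along its long side. It may stand turned by up to 0.2 rad
- long_cell: The longest cell: open-topped glass cell, loose, about 60 g, 22 mm wide (x) x 56 mm long (y) x 45 mm high, standing upright on the tray. Its two long sides (normals +x and -x) are frosted, its two short ends (normals +y and -y) are clear. Origin at the centre of its underside; y along its length
- long_cell_mid (a point): Centre of the longest cell, 22.5 mm above its underside; axes as the cell
- long_cell_frost_a: Frosted long side of the longest cell at its -x, a wall 3 mm thick over the full 56 x 45 mm; same origin and axes as the cell
- long_cell_frost_b: The same at its +x
- long_cell_clear_a: Clear end of the longest cell at its -y, 16 mm wide and 45 mm high, set between the frosted sides; same origin and axes as the cell
- long_cell_clear_b: The same at its +y
- mid_cell: Another such cell, 22 x 38 x 45 mm, standing on the tray; to be left alone. Origin at the centre of its underside
- short_cell: The third cell, 22 x 22 x 45 mm, standing on the tray; to be left alone. Origin at the centre of its underside. The three stand in a row along the tray's x, 78 mm apart, in any order, each turned by up to 0.3 rad from the tray's y
Mind the look-alikes: they are no part of the job. Leave any black, green or purple look-alike of the long_cell alone.

How it is judged:
On the way, in this order (a step that is already met when the one before it is completed fails the run):
1. the guard is slid fully open while the longest cell still stands on the tray (value of joint guard above 0.076 m and distance of long_cell from where it was at the start of the episode below 0.01 m), for 0.2 s.
2. the longest cell is lifted from the tray by its two frosted sides (z of long_cell in the frame of tray above 0.03 m and contact force between the fingers and long_cell_frost_a above 1 N and contact force between the fingers and long_cell_frost_b above 1 N), for 0.2 s.
At the end, for the whole second after the job is handed in: Guard at least 76 mm open; fingers on both frosted sides hold the longest cell still, off the bench, its centre within 9 mm sideways and 10 mm in height of the light axis and 30 mm of midway, its length within 0.14 rad of the light, upright within 0.14 rad (x of long_cell_mid in the frame of bench between -0.009 and 0.009 m and y of long_cell_mid in the frame of bench between -0.03 and 0.03 m and z of long_cell_mid in the frame of bench between 0.105 and 0.125 m and angle between the y axis of long_cell and the y axis of bench, either way round below 0.14 rad and angle between long_cell's own z axis and vertical below 0.14 rad and contact force between the fingers and long_cell_frost_a above 1 N and contact force between the fingers and long_cell_frost_b above 1 N and contact force between long_cell and bench below 0.1 N and linear speed of long_cell below 0.02 m/s and value of joint guard above 0.076 m); the arm keeps its last pose, push and grip.
It fails at once if the robot touches a clear end of the longest cell (contact force between any of the fingers, the arm and long_cell_clear_a above 0.3 N or contact force between any of the fingers, the arm and long_cell_clear_b above 0.3 N).
It fails at once if the longest cell is knocked against the lamp box, guard or camera (contact force between long_cell and bench above 1 N).
It fails at once if the mid cell is shifted or tipped (distance of mid_cell from where it was at the start of the episode above 0.015 m or angle between mid_cell's own z axis and vertical above 0.3 rad).
It fails at once if the short cell is shifted or tipped (distance of short_cell from where it was at the start of the episode above 0.015 m or angle between short_cell's own z axis and vertical above 0.3 rad).
It also fails if it takes over 48 s, if anything falls off the work surface, if the arm or the gripper's body presses on something with over 40 N, if the wrist force passes 120 N, or if a joint passes its speed limit or range.

## Working session

There is one attempt and no reset: what is moved stays moved. The work goes in short steps, Python scripts to look and compute and a tool call to move; the robot and the scene stay as the last step left them, time stands still between calls to the robot, and variables do not carry over. Pictures are saved under pics/ and viewed, at most 10 in all, crops included, and the job is handed in when it is done.

Besides the shell and the picture viewer there is one more tool, called after "Request:" as a command line: name --argument value ..., lists and objects as JSON in quotes. send_rows: Moves the arm, as the interface text tells. Its arguments: {"type":"object","properties":{"series":{"type":"array"},"force":{"type":"number"}},"required":["series"]}

```bash
ls; mkdir -p pics
cat > h.py <<'E'
import numpy as np, cv2
from plant import ctrl
from scipy.spatial.transform import Rotation as Ro
def cam(n):
    s=ctrl.get_state(); c=ctrl.read_camera(n)
    if n=="wrist":
        T=np.eye(4);T[:3,:3]=Ro.from_quat(s["tcp_rot"]).as_matrix();T[:3,3]=s["eef_pos"]
        M=np.linalg.inv(T@np.array(c["hand_eye"]));c["R"]=M[:3,:3];c["t"]=M[:3,3]
    c["R"]=np.array(c["R"]);c["t"]=np.array(c["t"]);return c
def ray(c,u,v):
    d=c["R"].T@np.array([(u-c["cx"])/c["fx"],(v-c["cy"])/c["fy"],1]);o=-c["R"].T@c["t"];return o,d/np.linalg.norm(d)
def onz(c,u,v,z):
    o,d=ray(c,u,v);return o+d*(z-o[2])/d[2]
def proj(c,X):
    p=c["R"]@np.array(X)+c["t"];return c["fx"]*p[0]/p[2]+c["cx"],c["fy"]*p[1]/p[2]+c["cy"]
def save(c,f): cv2.imwrite("pics/"+f,c["img"][:,:,::-1])
E
python3 - <<'E'
from h import *
import pickle
for n in("top","side"):
    c=cam(n);save(c,n+"1.png");pickle.dump(c,open(n+".pkl","wb"));print(n,-c["R"].T@c["t"],c["fx"])
print(ctrl.get_state())
E
```

```text
pics
top [ 0.29938114 -0.00384644  1.0779528 ] 419.31047923903395
side [-0.09577174 -0.72730541  0.75879146] 496.3533002867247
{'time': 0.1, 'qpos': array([ 1.19301948e+00,  2.87135423e-01,  1.57803702e+00, -4.82072516e-05,
        1.27858826e+00, -1.50003646e-01]), 'dq': array([ 0.00097647, -0.0001288 , -0.00317925,  0.00163949, -0.00196294,
       -0.00040402]), 'joint_efforts': array([ 1.04250805e-03, -4.07287753e+01, -2.93703693e+01, -2.07179201e-04,
        3.38406855e-03, -1.13866275e-05]), 'eef_pos': array([0.15218381, 0.65700983, 0.23004311]), 'tcp_rot': array([ 1.13633581e-01,  9.93522135e-01, -1.05251588e-03, -2.60479012e-04]), 'contact_force': array([0.02221338, 0.12188537, 0.10308941]), 'wrist_torque': array([-0.01045574, -0.03162376, -0.00866077]), 'finger_force': 0.0, 'opening': 0.9980527993124981}
```

View pics/top1.png

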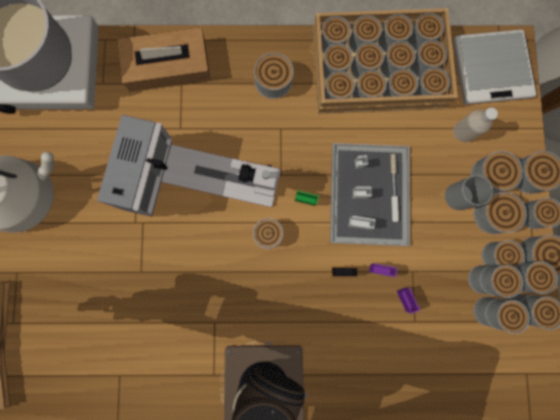

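View pics/side1.png

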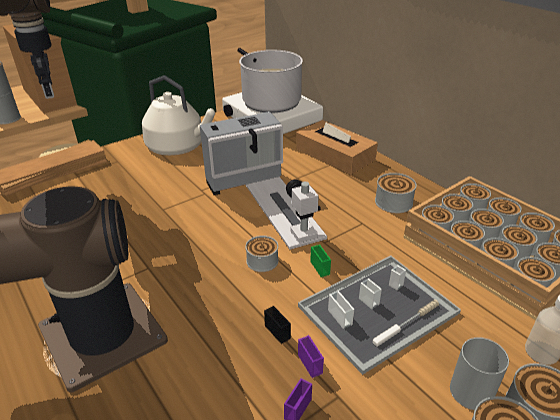

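The top view shows the lamp box at about (137,165), with its black handle at (155,163), and the bench camera at (260,180). The tray is at (371,194), holding the long cell (362,222), mid cell (362,192) and short cell (362,161), with a brush at (394,185).

Candidates for the long cell:
- Clear cell on the tray at (362,222): the one I choose.
- Mid cell (362,192) and short cell (362,161): the smaller cells.
- Look-alikes off the tray: green (307,199), black (344,272), purple (383,270) and (408,300).

Next is a close crop to check that choice.

Run:
```python
from h import *
import pickle
c=pickle.load(open("top.pkl","rb"));im=c["img"][:,:,::-1]
a=cv2.resize(im[105:225,95:285],(800,505),interpolation=cv2.INTER_CUBIC)
b=cv2.resize(im[140:250,325:415],(490,600),interpolation=cv2.INTER_CUBIC)
cv2.imwrite("pics/a.png",a);cv2.imwrite("pics/b.png",b)
for p in[(332,145),(410,145),(410,244),(332,243)]:print(onz(c,*p,.012).round(3))
print("cells",[onz(c,u,v,.048).round(3) for u,v in((362,222),(362,192),(362,161))])
```

```text
[ 0.603 -0.18   0.012]
[ 0.603 -0.385  0.012]
[ 0.344 -0.372  0.012]
[ 0.347 -0.174  0.012]
cells [array([ 0.397, -0.244,  0.048]), array([ 0.472, -0.246,  0.048]), array([ 0.551, -0.249,  0.048])]
```

View pics/a.png

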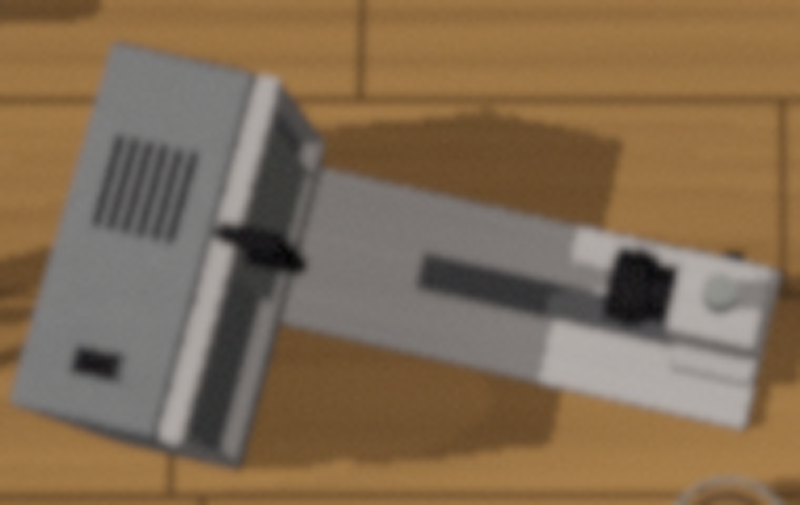

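View pics/b.png

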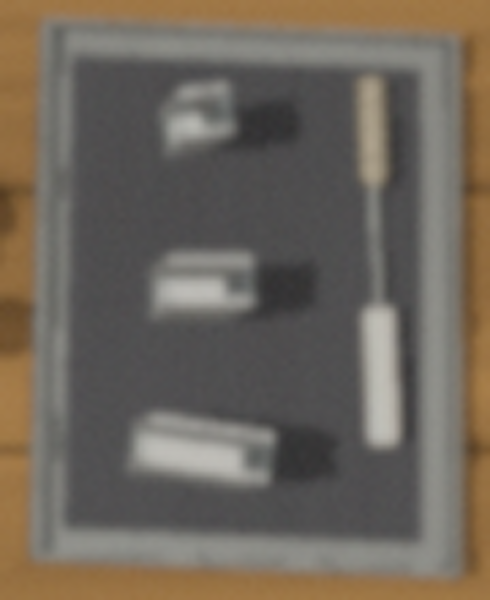

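The crops show:
- **Tray:** the long cell is the bottom clear one, about (202,450) in crop b. It is about 56 mm long with frosted long sides. The mid cell is at (203,285) and the short cell at (200,118).
- **Bench:** in crop a, the handle bar's top is near (225,235) and its bottom near (298,265). The plate's far corners are (780,270) and (745,428).

Run:
```python
from h import *
import pickle
c=pickle.load(open("top.pkl","rb"))
A=lambda u,v,z:onz(c,95+u/4.2105-.4,105+v/4.2105-.4,z)
for n,p in dict(pr=(780,270,.014),pl=(745,428,.014),e1=(330,170,.014),e2=(300,325,.014),bt=(113,42,.18),bb=(12,405,.18),bi=(165,445,.18),bit=(265,75,.18),ht=(225,235,.184),hb=(298,265,.126)).items(): print(n,A(*p).round(3))
pr,pl,e1,e2=[A(*p)[:2] for p in((780,270,.014),(745,428,.014),(330,170,.014),(300,325,.014))]
for a,b in((e1,pr),(e2,pl)):
    d=a-b; print("yaw",np.arctan2(-d[0],d[1]))
yaw=np.mean([np.arctan2(-(a-b)[0],(a-b)[1]) for a,b in((e1,pr),(e2,pl))])
R=np.array([[np.cos(yaw),-np.sin(yaw)],[np.sin(yaw),np.cos(yaw)]])
o=(pr+pl)/2+R@[0,.185]; print("origin",o,yaw)
for n,p in dict(bt=(113,42,.18),bb=(12,405,.18),ht=(225,235,.184),hb=(298,265,.126)).items(): print(n,"bench",(R.T@(A(*p)[:2]-o)).round(3))
s=pickle.load(open("side.pkl","rb"))
for q in(( .055,.094,.18),(-.145,.094,.18),(-.145,.185,.18),(.05,-.185,.014),(-.05,-.185,.014)): print(q,np.round(proj(s,np.r_[R@q[:2]+o,q[2]])))
```

```text
pr [ 0.54  -0.043  0.014]
pl [ 0.442 -0.021  0.014]
e1 [0.604 0.235 0.014]
e2 [0.506 0.251 0.014]
bt [0.626 0.314 0.18 ]
bb [0.432 0.357 0.18 ]
bi [0.411 0.278 0.18 ]
bit [0.608 0.233 0.18 ]
ht [0.52  0.25  0.184]
hb [0.518 0.226 0.126]
yaw -0.22562680861749368
yaw -0.23235405865831762
origin [0.53262995 0.1480262 ] -0.22899043363790567
bt bench [0.053 0.183]
bb bench [-0.145  0.181]
ht bench [-0.035  0.097]
hb bench [-0.032  0.073]
(0.055, 0.094, 0.18) [283. 124.]
(-0.145, 0.094, 0.18) [209. 139.]
(-0.145, 0.185, 0.18) [199. 124.]
(0.05, -0.185, 0.014) [327. 236.]
(-0.05, -0.185, 0.014) [289. 246.]
```

```bash
cat >> h.py <<'E'
# bench pose
YAW=-0.229; OB=np.array([.5326,.148]); RB=np.array([[np.cos(YAW),-np.sin(YAW)],[np.sin(YAW),np.cos(YAW)]])
def b2w(x,y,z): return np.r_[RB@[x,y]+OB,z]
def rows(target,yang,n,start=None):
    """n equal world steps to target, tool down with tool y at world angle yang; prints tool-axis rows"""
    s=ctrl.get_state(); p=np.array(s["eef_pos"]);r=Ro.from_quat(s["tcp_rot"])
    c,sn=np.cos(yang),np.sin(yang); y=np.array([c,sn,0]);z=np.array([0,0,-1.]);x=np.cross(y,z)
    T=min((Ro.from_matrix(np.c_[k*x,k*y,z]) for k in(1,-1)),key=lambda T:(r.inv()*T).magnitude())
    w=(r.inv()*T).as_rotvec()/n; st=(np.array(target)-p)/n
    for i in range(n):
        print((r.inv().apply(st)*100).round(2),w.round(3)); r=r*Ro.from_rotvec(w)
E
python3 - <<'E'
from h import *
rows([.152,.657,.40],1.3427,4)
print()
t=b2w(-.033,.072,.40);print(t)
import builtins
s=ctrl.get_state()
t2=t.copy();t2[2]=s["eef_pos"][2]; rows(t2,YAW,12)
E
```

```text
[ 0.01 -0.01 -4.25] [-0.001 -0.     0.   ]
[ 0.01 -0.01 -4.25] [-0.001 -0.     0.   ]
[ 0.01 -0.01 -4.25] [-0.001 -0.     0.   ]
[ 0.   -0.   -4.25] [-0.001 -0.     0.   ]

[0.51680577 0.22561148 0.4       ]
[-3.77 -2.82  0.01] [-0.    -0.    -0.131]
[-3.37 -3.28  0.01] [-0.    -0.    -0.131]
[-2.92 -3.7   0.01] [-0.    -0.    -0.131]
[-2.41 -4.04  0.01] [-0.    -0.    -0.131]
[-1.86 -4.32  0.01] [-0.    -0.    -0.131]
[-1.28 -4.53  0.  ] [-0.    -0.    -0.131]
[-0.68 -4.66  0.  ] [-0.    -0.    -0.131]
[-0.07 -4.71  0.  ] [-0.    -0.    -0.131]
[ 0.55 -4.67  0.  ] [-0.    -0.    -0.131]
[ 1.15 -4.56  0.  ] [-0.    -0.    -0.131]
[ 1.74 -4.37  0.  ] [-0.    -0.    -0.131]
[ 2.29 -4.11  0.  ] [-0.    -0.    -0.131]
```

```bash
python3 - <<'E'
s=open("h.py").read()
s=s.replace("T=min((Ro","T=Ro.from_matrix(np.c_[x,y,z]) if start is None else min((Ro")
open("h.py","w").write(s)
E
python3 - <<'E'
from h import *
t=b2w(-.033,.072,.4);t[2]=ctrl.get_state()["eef_pos"][2];rows(t,YAW,12)
E
```

```text
[-3.77 -2.82  0.01] [-0.     0.     0.131]
[-4.11 -2.3   0.  ] [-0.     0.     0.131]
[-4.37 -1.74  0.  ] [-0.     0.     0.131]
[-4.56 -1.16  0.  ] [-0.     0.     0.131]
[-4.67 -0.55  0.  ] [-0.     0.     0.131]
[-4.71  0.06  0.  ] [-0.     0.     0.131]
[-4.66  0.68  0.  ] [-0.     0.     0.131]
[-4.53  1.28  0.  ] [-0.     0.     0.131]
[-4.32  1.86 -0.  ] [-0.     0.     0.131]
[-4.04  2.41 -0.  ] [-0.     0.     0.131]
[-3.69  2.92 -0.  ] [-0.     0.     0.131]
[-3.28  3.38 -0.  ] [-0.     0.     0.131]
```

Request:
send_rows --series '[[[0, 0, -4.5, 0, 0, 0, 1], [0, 0, -4.5, 0, 0, 0, 1], [0, 0, -4.5, 0, 0, 0, 1]]]'

```text
time: 0.48
eef_pos: [0.1523, 0.6572, 0.3669]
tcp_rot: [0.114, 0.994, -0.001, -0.0]
contact_force: [0.4, 0.5, 0.4]
opening: 1.004
finger_force: 0.0
```

Request:
send_rows --series '[[[-3.8, -2.8, 0, 0, 0, 0.131, 1], [-4.1, -2.3, 0, 0, 0, 0.131, 1], [-4.4, -1.7, 0, 0, 0, 0.131, 1], [-4.6, -1.2, 0, 0, 0, 0.131, 1], [-4.7, -0.5, 0, 0, 0, 0.131, 1], [-4.7, 0.1, 0, 0, 0, 0.131, 1], [-4.7, 0.7, 0, 0, 0, 0.131, 1], [-4.5, 1.3, 0, 0, 0, 0.131, 1], [-4.3, 1.9, 0, 0, 0, 0.131, 1], [-4.0, 2.4, 0, 0, 0, 0.131, 1]]]'

```text
time: 1.72
eef_pos: [0.4589, 0.2978, 0.3658]
tcp_rot: [0.697, 0.717, -0.0, -0.0]
contact_force: [-0.1, -0.8, 0.2]
opening: 1.001
finger_force: 0.0
```

Run:
```python
from h import *
import pickle
c=cam("wrist");save(c,"w1.png");pickle.dump(c,open("w1.pkl","wb"))
s=ctrl.get_state();print(s["eef_pos"],s["qpos"])
t=b2w(-.033,.072,.30);rows(t,YAW,3)
# side handle mask
sd=cam("side");save(sd,"side2.png")
p=pickle.load(open("side.pkl","rb"));g=p["img"].max(2)
m=(g<60).astype(np.uint8);m[:, :235]=0;m[:,275:]=0;m[:120]=0;m[160:]=0
ys,xs=np.nonzero(m)
for v in range(122,160,2):
    k=xs[ys==v]
    if len(k):print(v,k.min(),k.max())
```

```text
[0.46209302 0.29398309 0.36541807] [ 0.38338868 -0.0684256   1.72144087 -0.0044769   1.48886029  0.36257035]
[-2.31  1.77  2.19] [0.001 0.001 0.083]
[-2.16  1.96  2.19] [0.001 0.001 0.083]
[-1.99  2.13  2.18] [0.001 0.001 0.083]
122 241 259
124 246 248
130 249 252
132 249 254
134 251 256
136 252 256
138 252 256
140 252 256
142 253 256
144 252 256
146 250 256
148 250 257
150 252 257
152 253 256
```

View pics/w1.png

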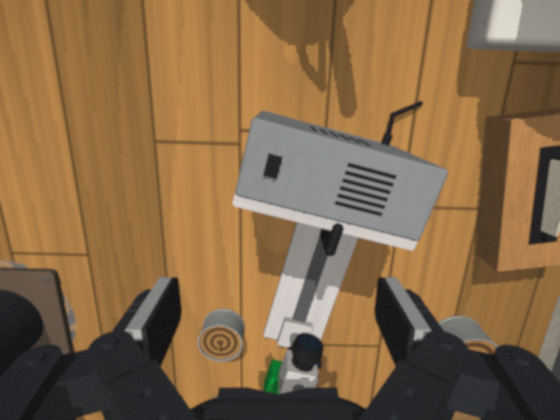

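The wrist view shows the lamp box at (340,180). Its black handle hangs in front of the guard, with the bar running from about (338,228) down to (326,248), and the bench camera is at (305,350). Next I measure the bar in this view.

Run:
```python
from h import *
import pickle
w=pickle.load(open("w1.pkl","rb"));g=w["img"].max(2)
m=(g<50).astype(np.uint8);m[:215]=0;m[265:]=0;m[:,:300]=0;m[:,370:]=0
for v in range(220,260,3):
    k=np.nonzero(m[v])[0]
    if len(k):print(v,k.min(),k.max())
for z in(.115,.184):
  for x in(-.033,):
    for y in(.06,.066,.072,.078,.09):print(z,x,y,np.round(proj(w,b2w(x,y,z)),1))
print(np.round(proj(w,b2w(-.033,.07,.126)),1))
for n,q in(("BL",(-.145,.185,.18)),("BR",(.055,.185,.18)),("FL",(-.145,.094,.18)),("FR",(.055,.094,.18))):print(n,np.round(proj(w,b2w(*q))))
s=pickle.load(open("side.pkl","rb"))
for y in(.06,.07,.08):print(y,np.round(proj(s,b2w(-.033,y,.184))),np.round(proj(s,b2w(-.033,y,.126))))
```

```text
226 335 340
229 333 341
232 321 340
235 321 339
238 321 338
241 321 337
244 322 336
247 323 335
250 324 334
253 326 333
0.115 -0.033 0.06 [319.8 235.7]
0.115 -0.033 0.066 [321.2 231.4]
0.115 -0.033 0.072 [322.7 227.1]
0.115 -0.033 0.078 [324.1 222.7]
0.115 -0.033 0.09 [327.  213.8]
0.184 -0.033 0.06 [327.3 261.2]
0.184 -0.033 0.066 [329.  256.2]
0.184 -0.033 0.072 [330.8 251.2]
0.184 -0.033 0.078 [332.5 246.2]
0.184 -0.033 0.09 [336.1 235.9]
[323.3 231.9]
BL [252. 115.]
BR [451. 169.]
FL [231. 205.]
FR [416. 251.]
0.06 [256. 135.] [257. 155.]
0.07 [254. 133.] [255. 153.]
0.08 [253. 131.] [254. 152.]
```

Run:
```python
from h import *
rows(b2w(-.034,.073,.26),YAW,4)
```

```text
[-1.76  1.35  2.64] [-0.     0.     0.064]
[-1.67  1.46  2.64] [-0.     0.     0.064]
[-1.58  1.56  2.64] [-0.     0.     0.064]
[-1.48  1.66  2.63] [-0.     0.     0.064]
```

Request:
send_rows --series '[[[-1.8, 1.3, 2.6, 0, 0, 0.064, 1], [-1.7, 1.5, 2.6, 0, 0, 0.064, 1], [-1.6, 1.6, 2.6, 0, 0, 0.064, 1], [-1.5, 1.7, 2.6, 0, 0, 0.064, 1], [0, 0, 0, 0, 0, 0, 1], [0, 0, 0, 0, 0, 0, 1]]]'

```text
time: 2.58
eef_pos: [0.515, 0.23, 0.263]
tcp_rot: [0.781, 0.625, 0.0, -0.0]
contact_force: [0.5, 0.5, 0.6]
opening: 0.999
finger_force: 0.0
```

Run:
```python
from h import *
rows(b2w(-.034,.073,.145),YAW,3)
c=cam("wrist");save(c,"w2.png");print(np.round(proj(c,b2w(-.034,.0745,.184))),np.round(proj(c,b2w(-.034,.0745,.126))))
```

```text
[-0.1   0.06  3.93] [ 0.    -0.     0.003]
[-0.1   0.06  3.93] [ 0.    -0.     0.003]
[-0.1   0.06  3.93] [ 0.    -0.     0.003]
[279. 221.] [279. 197.]
```

View pics/w2.png

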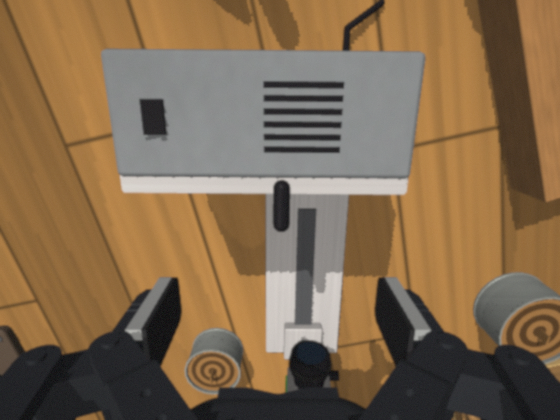

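The handle's D-bar runs from (281,182) to (281,230). Its axis at (281,222) is within 2 px of my prediction of (279,221), so I descend around it and close.

Request:
send_rows --series '[[[-0.1, 0.1, 3.9, 0, 0, 0, 1], [-0.1, 0.1, 3.9, 0, 0, 0, 1], [-0.1, 0.1, 3.9, 0, 0, 0, 1], [0, 0, 0, 0, 0, 0, 1], [0, 0, 0, 0, 0, 0, -1], [0, 0, 0, 0, 0, 0, -1], [0, 0, 0, 0, 0, 0, -1], [0, 0, 0, 0, 0, 0, -1], [0, 0, 0, 0, 0, 0, -1], [0, 0, 0, 0, 0, 0, -1]]]' --force 25

```text
time: 3.88
eef_pos: [0.5177, 0.2258, 0.1462]
tcp_rot: [0.781, 0.624, 0.0, 0.0]
contact_force: [-1.8, 0.1, 5.0]
opening: 0.133
finger_force: 25.2
```

Request:
send_rows --series '[[[0, -1, 0, 0, 0, 0, -1], [0, -1, 0, 0, 0, 0, -1], [0, -1, 0, 0, 0, 0, -1], [0, -1, 0, 0, 0, 0, -1], [0, -0.7, 0, 0, 0, 0, -1], [0, 0, 0, 0, 0, 0, -1]]]'

```text
time: 4.62
eef_pos: [0.4707, 0.2367, 0.1461]
tcp_rot: [0.781, 0.624, 0.0, -0.0]
contact_force: [-0.6, 0.7, 7.0]
opening: 0.133
finger_force: 25.4
```

Request:
send_rows --series '[[[0, -0.6, 0, 0, 0, 0, -1], [0, -0.6, 0, 0, 0, 0, -1], [0, -0.4, 0, 0, 0, 0, -1], [0, 0, 0, 0, 0, 0, -1]]]'

```text
time: 5.12
eef_pos: [0.4556, 0.2403, 0.1462]
tcp_rot: [0.781, 0.624, 0.001, -0.0]
contact_force: [0.1, 0.9, 6.6]
opening: 0.131
finger_force: 25.3
```

Request:
send_rows --series '[[[0, -0.5, 0, 0, 0, 0, -1], [0, -0.5, 0, 0, 0, 0, -1], [0, 0, 0, 0, 0, 0, -1]]]'

```text
time: 5.5
eef_pos: [0.4459, 0.2426, 0.1462]
tcp_rot: [0.781, 0.624, 0.001, -0.0]
contact_force: [-0.4, 1.8, 6.6]
opening: 0.132
finger_force: 25.3
```

Request:
send_rows --series '[[[0, -0.4, 0, 0, 0, 0, -1], [0, -0.3, 0, 0, 0, 0, -1], [0, 0, 0, 0, 0, 0, -1]]]'

```text
time: 5.88
eef_pos: [0.4414, 0.2436, 0.1462]
tcp_rot: [0.781, 0.624, 0.003, 0.002]
contact_force: [9.1, 0.0, 2.0]
opening: 0.131
finger_force: 25.6
```

Request:
send_rows --series '[[[0, 0.2, 0, 0, 0, 0, -1], [0, 0, 0, 0, 0, 0, 0.3], [0, 0, 0, 0, 0, 0, 0.3], [0, 0, 0, 0, 0, 0, 0.3], [0, 0, 0, 0, 0, 0, 0.3], [0, 0, -4, 0, 0, 0, 0.3], [0, 0, -5, 0, 0, 0, 0.3], [0, 0, -5, 0, 0, 0, 0.3], [0, 0, -3, 0, 0, 0, 0.3]]]'

```text
time: 7.0
eef_pos: [0.442, 0.2431, 0.3186]
tcp_rot: [0.781, 0.624, 0.002, 0.001]
contact_force: [0.4, 0.2, 0.1]
opening: 0.65
finger_force: 0.0
```

Run:
```python
from h import *
c=cam("top");save(c,"top2.png")
s=ctrl.get_state();print(s["eef_pos"],s["opening"],s["qpos"])
rows([.41,-.235,.30],-.14,10)
w=cam("side");m=(w["img"].max(2)<60).astype(np.uint8)[115:165,190:300]
n,l,st,ce=cv2.connectedComponentsWithStats(m);print(st,ce+[190,115])
for q in((-.112,.0745,.184),(-.112,.0745,.126)):print(proj(w,b2w(*q)))
```

```text
[0.44331805 0.24348718 0.3226084 ] 0.6554414045838352 [ 3.01448954e-01 -1.58518824e-01  1.87918781e+00 -6.20691744e-05
  1.41072053e+00  5.24340633e-01]
[-4.74  0.73  0.21] [ 0.001 -0.    -0.008]
[-4.75  0.69  0.21] [ 0.001 -0.    -0.008]
[-4.75  0.65  0.21] [ 0.001 -0.    -0.008]
[-4.76  0.61  0.21] [ 0.001 -0.    -0.008]
[-4.76  0.57  0.22] [ 0.001 -0.    -0.008]
[-4.77  0.53  0.22] [ 0.001 -0.    -0.008]
[-4.77  0.5   0.22] [ 0.001 -0.    -0.008]
[-4.77  0.46  0.22] [ 0.001 -0.    -0.008]
[-4.78  0.42  0.22] [ 0.001 -0.    -0.008]
[-4.78  0.38  0.22] [ 0.001 -0.    -0.008]
[[   0    0  110   50 5262]
 [   9    0    4    1    4]
 [  36    0    5    2    6]
 [  58    3   10    6   21]
 [  64    2    1    1    1]
 [  49    4    7    4   12]
 [  57    6    2    1    2]
 [  69    7    1    1    1]
 [  54    8    5    3    8]
 [  21   11    7    4   22]
 [  53   10    1    1    1]
 [  30   19    9   25  130]
 [  79   21    1    1    1]
 [  83   21    1    5    5]
 [  69   23    1    1    1]
 [  74   22    1    1    1]
 [  64   24    1    1    1]
 [  61   28    1   17   17]
 [  79   43  
[... 167 characters left out ...]
33333 115.16666667]
 [252.66666667 120.71428571]
 [254.         117.        ]
 [241.75       120.33333333]
 [247.5        121.        ]
 [259.         122.        ]
 [246.125      123.625     ]
 [214.         127.5       ]
 [243.         125.        ]
 [224.61538462 146.95384615]
 [269.         136.        ]
 [273.         138.        ]
 [259.         138.        ]
 [264.         137.        ]
 [254.         139.        ]
 [251.         151.        ]
 [269.         158.        ]
 [264.         159.        ]
 [252.         161.        ]
 [255.         161.        ]]
(np.float64(223.80720473890074), np.float64(138.2191759810326))
(np.float64(225.52874099954306), np.float64(158.71815878879158))
```

The handle now shows at (225,147), where the fully-open position predicts it, so the guard has stayed open. Next I move to the tray.

Request:
send_rows --series '[[[-4.8, 0.7, 0, 0, 0, -0.008, 0.3], [-4.8, 0.7, 0, 0, 0, -0.008, 0.3], [-4.8, 0.6, 0, 0, 0, -0.008, 0.3], [-4.8, 0.6, 0, 0, 0, -0.008, 0.3], [-4.8, 0.6, 0, 0, 0, -0.008, 0.3], [-4.8, 0.5, 0.5, 0, 0, -0.008, 0.3], [-4.8, 0.5, 1.5, 0, 0, -0.008, 0.3], [-4.8, 0.5, 3, 0, 0, -0.008, 0.3], [-4.8, 0.4, 3.5, 0, 0, -0.008, 0.3], [-4.8, 0.4, 3.5, 0, 0, -0.008, 0.3]]]'

```text
time: 8.35
eef_pos: [0.405, -0.2401, 0.1927]
tcp_rot: [0.756, 0.655, -0.0, -0.001]
contact_force: [0.3, 0.3, -0.2]
opening: 0.652
finger_force: 0.0
```

Request:
send_rows --series '[[[0, 0, 0, 0, 0, 0, 0.3], [0, 0, 0, 0, 0, 0, 0.3], [0, 0, 0, 0, 0, 0, 0.3]]]'

```text
time: 8.72
eef_pos: [0.4067, -0.2384, 0.1962]
tcp_rot: [0.755, 0.655, 0.0, 0.001]
contact_force: [0.2, 0.6, 0.1]
opening: 0.651
finger_force: 0.0
```

Run:
```python
from h import *
import pickle
s=ctrl.get_state();print(s["eef_pos"],s["tcp_rot"],s["opening"],s["qpos"])
c=cam("wrist");save(c,"w3.png");pickle.dump(c,open("w3.pkl","wb"))
for z in(.003,.048):print(proj(c,[.4,-.235,z]))
```

```text
[ 0.40672979 -0.23838978  0.19620657] [7.55342341e-01 6.55329870e-01 2.08193866e-04 8.15935629e-04] 0.6509948809065106 [-7.45965223e-01 -1.43003263e-01  2.09721689e+00  2.52894549e-04
  1.18571127e+00 -6.04502820e-01]
(np.float64(269.9728917258643), np.float64(177.55092629860272))
(np.float64(268.91742003120504), np.float64(189.284596127934))
```

View pics/w3.png

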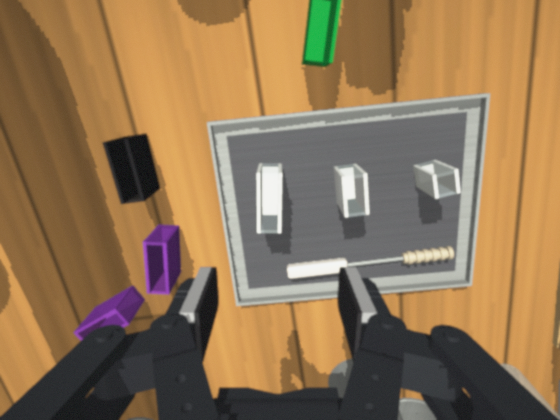

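The wrist view shows the long cell at about (269,198), the mid cell at (352,190), the short cell at (437,179) and the brush at (370,262). The black, purple and green decoys are off the tray.

Run:
```python
from h import *
import pickle
c=pickle.load(open("w3.pkl","rb"));im=c["img"]
g=im.min(2);m=(g>105).astype(np.uint8)
m[:150]=0;m[245:]=0;m[:,:245]=0;m[:,300:]=0
m=cv2.morphologyEx(m,cv2.MORPH_CLOSE,np.ones((5,5)))
ct=max(cv2.findContours(m,0,2)[0],key=cv2.contourArea)
ap=cv2.approxPolyDP(ct,3,True)[:,0];print(ap.tolist(),cv2.minAreaRect(ct))
bx=cv2.boxPoints(cv2.minAreaRect(ct))
P=[onz(c,*p,.048) for p in bx];print(np.round(P,4),[np.linalg.norm(P[i]-P[i-1]).round(4) for i in range(4)])
for v in range(158,240,4):
    k=np.nonzero(m[v])[0]
    if len(k):print(v,k.min(),k.max(),onz(c,k.min(),v,.048)[:2].round(4),onz(c,k.max(),v,.048)[:2].round(4))
cv2.imwrite("pics/w3c.png",cv2.resize(im[150:245,235:305,::-1],None,fx=6,fy=6,interpolation=cv2.INTER_CUBIC))
print(-c["R"].T@c["t"])
```

```text
[[245, 150], [245, 244], [265, 244], [265, 233], [281, 233], [283, 182], [288, 183], [293, 199], [292, 244], [299, 244], [299, 150]] ((271.9999694824219, 196.99996948242188), (93.99998474121094, 53.99999237060547), 90.0)
[[ 0.385  -0.1979  0.048 ]
 [ 0.4305 -0.2044  0.048 ]
 [ 0.42   -0.2913  0.048 ]
 [ 0.37   -0.2842  0.048 ]] [np.float64(0.0875), np.float64(0.046), np.float64(0.0875), np.float64(0.0505)]
158 245 299 [ 0.3838 -0.2047] [ 0.4297 -0.2112]
162 245 299 [ 0.3832 -0.2081] [ 0.4293 -0.2146]
166 245 299 [ 0.3826 -0.2115] [ 0.4289 -0.2181]
170 245 299 [ 0.382 -0.215] [ 0.4284 -0.2215]
174 245 299 [ 0.3814 -0.2184] [ 0.428  -0.2251]
178 245 299 [ 0.3808 -0.222 ] [ 0.4276 -0.2286]
182 245 299 [ 0.3802 -0.2255] [ 0.4271 -0.2322]
186 245 299 [ 0.3796 -0.2291] [ 0.4267 -0.2358]
190 245 299 [ 0.3789 -0.2327] [ 0.4263 -0.2394]
194 245 299 [ 0.3783 -0.2363] [ 0.4258 -0.243 ]
198 245 299 [ 0.3777 -0.24  ] [ 0.4254 -0.2467]
202 245 299 [ 0.377  -0.2436] [ 0.4249 -0.2504]
206 245 299 [ 0.3764 -0.2474] [ 0.4245 -0.2542]
210 245 299 [ 0.3758 -0.2511] [ 0.424  -0.2579]
214 245 299 [ 0.3751 -0.2549] [ 0.4236 -0.2617]
218 245 299 [ 0.3744 -0.2587] [ 0.4231 -0.2656]
222 245 299 [ 0.3738 -0.2625] [ 0.4226 -0.2694]
226 245 299 [ 0.3731 -0.2664] [ 0.4222 -0.2733]
230 245 299 [ 0.3724 -0.2703] [ 0.4217 -0.2773]
234 245 299 [ 0.3717 -0.2742] [ 0.4212 -0.2812]
238 245 299 [ 0.3711 -0.2782] [ 0.4207 -0.2852]
[ 0.41862595 -0.15744727  0.33965298]
```

View pics/w3c.png

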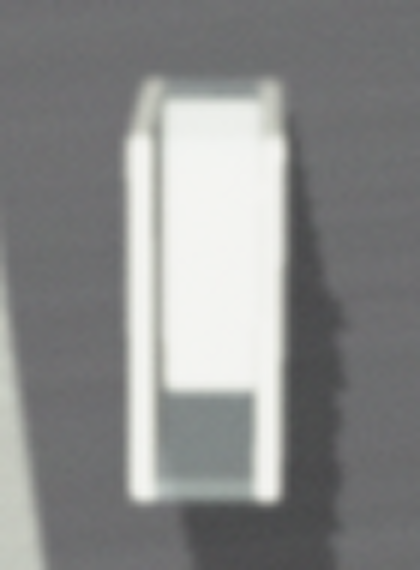

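The crop shows the long cell's rim with corners at crop (128,138), (284,138), (283,500) and (128,500). The frosted sides are on the left and right, and the clear ends are at top and bottom.

Run:
```python
from h import *
import pickle
c=pickle.load(open("w3.pkl","rb"))
P=np.array([onz(c,235+u/6-.4,150+v/6-.4,.048) for u,v in((128,138),(284,138),(283,500),(128,500))])
print(P.round(4),[np.linalg.norm(P[i]-P[i-1]).round(4) for i in range(4)])
ctr=P.mean(0);d=(P[0]+P[1]-P[2]-P[3])[:2];ya=np.arctan2(-d[0],d[1]);print("cell",ctr,"yaw",ya)
for z in(.12,):rows(np.r_[ctr[:2],z],ya,2)
```

```text
[[ 0.391  -0.2186  0.048 ]
 [ 0.4134 -0.2217  0.048 ]
 [ 0.4056 -0.2779  0.048 ]
 [ 0.3819 -0.2746  0.048 ]] [np.float64(0.0567), np.float64(0.0226), np.float64(0.0567), np.float64(0.0239)]
cell [ 0.39799441 -0.24819643  0.048     ] yaw -0.15037128055061597
[-0.54 -0.38  3.82] [0.001 0.001 0.005]
[-0.55 -0.37  3.82] [0.001 0.001 0.005]
```

Request:
send_rows --series '[[[-0.5, -0.4, 3.8, 0, 0, 0.005, 0.3], [-0.5, -0.4, 3.8, 0, 0, 0.005, 0.3], [0, 0, 0, 0, 0, 0, 0.3], [0, 0, 0, 0, 0, 0, 0.3]]]'

```text
time: 9.28
eef_pos: [0.398, -0.2482, 0.1212]
tcp_rot: [0.759, 0.651, 0.0, 0.002]
contact_force: [0.5, -0.7, 0.8]
opening: 0.644
finger_force: 0.0
```

Run:
```python
from h import *
rows([.398,-.248,.012],-.150,4)
c=cam("wrist");save(c,"w4.png")
for q in((-.011,-.028),(.011,-.028),(.011,.028),(-.011,.028)):
    r=Ro.from_euler("z",-.15).as_matrix()[:2,:2];print(np.round(proj(c,np.r_[r@q+[.398,-.2482],.048])))
```

```text
[ 0.01 -0.01  2.73] [ 0.001  0.    -0.   ]
[ 0.01 -0.01  2.73] [ 0.001  0.    -0.   ]
[ 0.01 -0.    2.73] [ 0.001  0.    -0.   ]
[ 0.01 -0.    2.73] [ 0.001  0.    -0.   ]
[261. 259.]
[292. 259.]
[294. 182.]
[260. 182.]
```

View pics/w4.png

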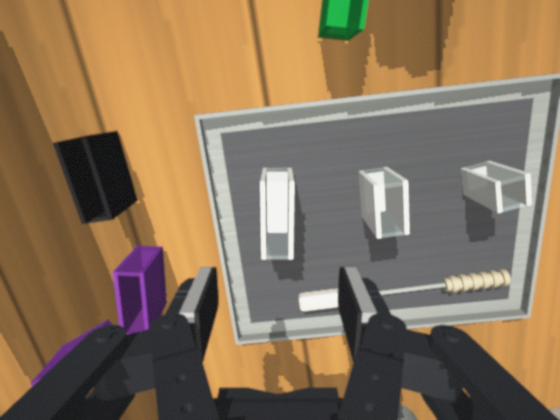

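The long cell's rim spans about (261–294, 180–258), matching the projection, so it lies between the fingers. I descend and grip.

Request:
send_rows --series '[[[0, 0, 2.7, 0, 0, 0, 0.3], [0, 0, 2.7, 0, 0, 0, 0.3], [0, 0, 2.7, 0, 0, 0, 0.3], [0, 0, 2.7, 0, 0, 0, 0.3], [0, 0, 0, 0, 0, 0, 0.3], [0, 0, 0, 0, 0, 0, -1], [0, 0, 0, 0, 0, 0, -1], [0, 0, 0, 0, 0, 0, -1], [0, 0, 0, 0, 0, 0, -1]]]' --force 25

```text
time: 10.45
eef_pos: [0.3981, -0.2491, 0.0133]
tcp_rot: [0.759, 0.651, 0.0, 0.002]
contact_force: [-0.8, 0.7, 6.7]
opening: 0.25
finger_force: 27.0
```

Request:
send_rows --series '[[[0, 0, 0, 0, 0, 0, -1], [0, 0, -1, 0, 0, 0, -1], [0, 0, -2, 0, 0, 0, -1], [0, 0, -3, 0, 0, 0, -1], [0, 0, -4, 0, 0, 0, -1], [0, 0, -4, 0, 0, 0, -1], [0, 0, -4, 0, 0, 0, -1], [0, 0, -2, 0, 0, 0, -1], [0, 0, 0, 0, 0, 0, -1]]]'

```text
time: 11.58
eef_pos: [0.3974, -0.2484, 0.2135]
tcp_rot: [0.759, 0.651, 0.0, 0.002]
contact_force: [0.0, -0.9, -0.4]
opening: 0.249
finger_force: 26.1
```

Run:
```python
from h import *
s=ctrl.get_state();p=s["eef_pos"];print(p,s["opening"],s["finger_force"])
t=b2w(0,0,.115);print(t)
rows([t[0],t[1],p[2]],YAW,10)
```

```text
[ 0.3974288  -0.24841173  0.21352027] 0.24909589305304733 26.113472878932953
[0.5326 0.148  0.115 ]
[ 4.12  0.73 -0.01] [0.    0.    0.008]
[ 4.13  0.7  -0.01] [0.    0.    0.008]
[ 4.13  0.67 -0.01] [0.    0.    0.008]
[ 4.14  0.64 -0.01] [0.    0.    0.008]
[ 4.14  0.61 -0.01] [0.    0.    0.008]
[ 4.15  0.57 -0.  ] [0.    0.    0.008]
[ 4.15  0.54 -0.  ] [0.    0.    0.008]
[ 4.16  0.51 -0.  ] [0.    0.    0.008]
[ 4.16  0.48 -0.  ] [0.    0.    0.008]
[ 4.16  0.45 -0.  ] [0.    0.    0.008]
```

Request:
send_rows --series '[[[2, 0.4, -2, 0, 0, 0.008, -1], [4.1, 0.7, -1, 0, 0, 0.008, -1], [4.1, 0.7, 0, 0, 0, 0.008, -1], [4.1, 0.6, 0, 0, 0, 0.008, -1], [4.1, 0.6, 0, 0, 0, 0.008, -1], [4.1, 0.6, 0, 0, 0, 0.008, -1], [4.1, 0.6, 0, 0, 0, 0.008, -1], [4.1, 0.5, 0, 0, 0, 0.008, -1], [4.1, 0.5, 0, 0, 0, 0.008, -1], [4.1, 0.5, 0, 0, 0, 0.008, -1]]]'

```text
time: 12.82
eef_pos: [0.5258, 0.1247, 0.2392]
tcp_rot: [0.785, 0.62, -0.001, -0.001]
contact_force: [0.6, -0.4, -0.1]
opening: 0.251
finger_force: 26.1
```

Request:
send_rows --series '[[[2.4, 0.3, 0, 0, 0, 0, -1], [0, 0, 0, 0, 0, 0, -1], [0, 0, 0, 0, 0, 0, -1]]]'

```text
time: 13.2
eef_pos: [0.5342, 0.1455, 0.2399]
tcp_rot: [0.785, 0.62, -0.001, -0.001]
contact_force: [-0.5, -0.4, -0.9]
opening: 0.253
finger_force: 26.1
```

Run:
```python
from h import *
s=ctrl.get_state();p=s["eef_pos"];print(p,s["opening"],s["finger_force"])
rows(b2w(0,0,.1028),YAW,6)
c=cam("top");save(c,"top3.png")
c=cam("wrist");save(c,"w5.png")
for n,q in dict(FL=(-.145,.094,.18),FR=(.055,.094,.18),PL=(-.05,-.185,.014),PR=(.05,-.185,.014)).items():print(n,np.round(proj(c,b2w(*q))))
```

```text
[0.53421014 0.14547049 0.23994751] 0.2528824059928538 26.087823808193207
[ 0.04 -0.03  2.29] [-0.     0.    -0.001]
[ 0.04 -0.03  2.29] [-0.     0.    -0.001]
[ 0.04 -0.03  2.29] [-0.     0.    -0.001]
[ 0.04 -0.03  2.29] [-0.     0.    -0.001]
[ 0.04 -0.03  2.29] [-0.     0.    -0.001]
[ 0.04 -0.03  2.29] [-0.     0.    -0.001]
FL [10. 68.]
FR [372.  66.]
PL [237. 313.]
PR [316. 313.]
```

View pics/w5.png

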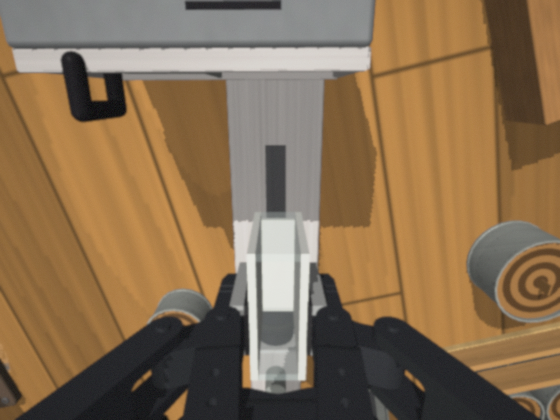

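The cell is held between the fingers at about (277,300), lined up with the bench slot at (275,180). The guard handle is at the far left (95,90), fully open. I now lower the cell into the light.

Request:
send_rows --series '[[[0, 0, 2.3, 0, 0, 0, -1], [0.1, -0.1, 3.0, 0, 0, 0, -1], [0.1, -0.1, 3.0, 0, 0, 0, -1], [0.1, 0, 2.4, 0, 0, 0, -1], [0, 0, 2, 0, 0, 0, -1], [0, 0, 1, 0, 0, 0, -1], [0, 0, 0, 0, 0, 0, -1], [0, 0, 0, 0, 0, 0, -1]]]'

```text
time: 14.3
eef_pos: [0.5346, 0.1492, 0.1054]
tcp_rot: [0.785, 0.62, 0.001, 0.001]
contact_force: [-0.0, -0.2, -1.3]
opening: 0.258
finger_force: 26.1
```

Run:
```python
from h import *
s=ctrl.get_state();p=s["eef_pos"];print(p,s["opening"],s["finger_force"],s["contact_force"],s["tcp_rot"])
print("bench",RB.T@(p[:2]-OB));rows(b2w(0,0,.1028),YAW,1)
c=cam("side")
im=c["img"][80:260,180:350,::-1];cv2.imwrite("pics/s4.png",cv2.resize(im,None,fx=3.3,fy=3.3,interpolation=cv2.INTER_CUBIC))
for x,y,z in((-.011,.028,.1375),(-.011,-.028,.1375),(-.011,.028,.0925),(-.011,-.028,.0925)):print(np.round((np.array(proj(c,b2w(x,y,z)))-[180,80])*3.3))
```

```text
[0.53455833 0.14924409 0.10544797] 0.25833538559603464 26.087406277656555 [-0.01480164 -0.23391133 -1.33623366] [7.84618779e-01 6.19977768e-01 8.11160579e-04 5.29182666e-04]
bench [0.00162479 0.00165616]
[-0.17 -0.16  0.26] [ 0.002 -0.001 -0.004]
[294. 248.]
[323. 282.]
[295. 298.]
[323. 334.]
```

View pics/s4.png

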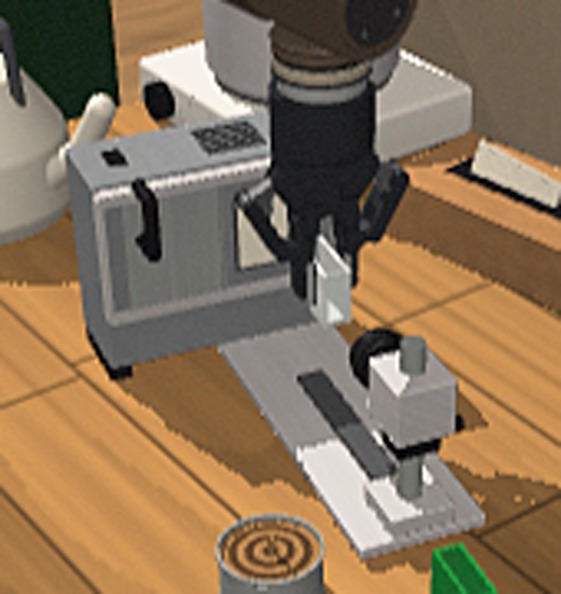

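The side crop shows the open guard with its handle at (148,220). The cell hangs between the fingers at about (332,280), in front of the glowing window and clear of the camera. That makes 11 pictures viewed, one over the limit of 10, so from here I check by numbers only.

Run:
```python
from h import *
c=cam("side");z0=.1054+.0122
for x,y,z in((-.011,-.028,.0225),(.011,-.028,.0225),(-.011,-.028,-.0225),(.011,-.028,-.0225),(.011,.028,.0225)):print((x,y,z),np.round(proj(c,b2w(x+.0016,y+.0017,z0+z)),1))
g=c["img"].astype(int)
print("col",list(range(270,292)))
for v in range(148,184): print(v,*[f"{k:3d}" for k in g[v,270:292].min(1)])
```

```text
(-0.011, -0.028, 0.0225) [278.1 164.1]
(0.011, -0.028, 0.0225) [286.4 162.3]
(-0.011, -0.028, -0.0225) [278.3 179.8]
(0.011, -0.028, -0.0225) [286.4 177.9]
(0.011, 0.028, 0.0225) [277.5 152. ]
col [270, 271, 272, 273, 274, 275, 276, 277, 278, 279, 280, 281, 282, 283, 284, 285, 286, 287, 288, 289, 290, 291]
148  30  22  26  29  30  27  16 100  92  97  95  14  23  26  27  26  29  25  19  73  76  66
149  37  28  31  29  32  23  25 101  87  95 108  15  26  28  22  28  23  21  22  70  64  51
150  36  30  30  32  28  15  29  90  82  89 119  15  23  28  20  29  29  28  30  25  22  38
151  33  33  23  24  22  32 106 204  72  81 118  45  33  34  25  28  30  24  26  24  26  32
152  27  34  24  28   9  47 156 255 158  68 111  83  32  35  22  33  29  30  31  25  17   6
153  35  33  23  31  18  39 142 201 229 122  96  92  19  43  26  31  27  26  29  13  45  60
154  39  31  25  27  25  48 144 157 197 197 107  57  20  29  23  32  33  24  18  40  74  93
155  31  30  31  29  16  64 142 161 153 198 197  85  16  21  18  25  31  25  33  71  87  86
156  25  25  27  23  24  77 137 161 153 152 222 221  36 
[... 1819 characters left out ...]
 152 193 216 216 211 210 149 153 117  64  85  89  90  92
177  87  90  89  86 110 101 128 154 148 180 167 165 149 122 119 140  84  42  70  84  88  90
178 113 112 115 106 140 137 131 141 154 142 132  93  85  53  61  65  43  50  55  79  73  87
179 141 141 137 134 134 135 132 133 146 138 139 105  33  41  44  47  51  53  55  47  47  66
180 138 137 136 134 135 131 133 134 132 134 136 153 110  37  41  52  50  54  53  55  57  43
181 133 131 133 137 134 132 132 134 132 131 134 139 155  82  41  50  51  54  53  53  53  59
182 135 133 134 135 134 132 135 132 134 131 136 134 141 130  68  46  49  49  41  33  41  54
183 134 133 133 134 138 136 132 131 135 133 133 135 134 141 120  52  51  41  18  33  44  37
```

The cell's corners in the side image match the prediction to about 1 px: near top-left (278.3,163.3) against (278.1,164.1). The cell is upright and about 4 mm high, so I trim and settle.

Request:
send_rows --series '[[[-0.1, -0.1, 0.4, 0, 0, 0, -1], [0, 0, 0, 0, 0, 0, -1], [0, 0, 0, 0, 0, 0, -1], [0, 0, 0, 0, 0, 0, -1], [0, 0, 0, 0, 0, 0, -1], [0, 0, 0, 0, 0, 0, -1]]]'

```text
time: 15.15
eef_pos: [0.5326, 0.1487, 0.1004]
tcp_rot: [0.784, 0.62, 0.0, 0.0]
contact_force: [0.0, -0.5, -0.9]
opening: 0.256
finger_force: 26.1
```

Run:
```python
from h import *
c=cam("top");s=ctrl.get_state();p=s["eef_pos"];print("bench",RB.T@(p[:2]-OB),p[2],s["dq"].round(4),s["opening"],s["finger_force"],s["contact_force"])
w=cam("wrist");g=w["img"].astype(int)
# plate edges vs cell in wrist view: brightness profiles
for v in(100,130,160):print(v,g[v,215:340:4].mean(1).astype(int))
print([np.round(proj(w,b2w(x,y,.014))) for x in(-.05,.05) for y in(0.02,.06)])
s=cam("side");m=(s["img"].max(2)<60)[130:165,215:235];ys,xs=np.nonzero(m);print("handle",xs.mean()+215,ys.mean()+130)
```

```text
bench [-0.00015667  0.00064973] 0.10033893516389022 [-0.0021  0.0012  0.0016  0.      0.0008  0.0002] 0.25411538081715646 26.087520718574524 [0.71821021 0.1493432  0.03072818]
100 [146 146 149 148 151 146 146 146 148 144 147 148 142 147 148 149 144 151
 151 150 146 146 149 146 148 148 146 144 148 144 144 147]
130 [148 142 148 149 151 147 148 146 148 143 145 150 142 149 147 148 144 150
 150 151 146 148 148 146 148 147 145 145 147 146 143 148]
160 [144 145 146 150 147 148 148 145 148 146 142 151 143 149 147 149 144 151
 150 147 146 149 148 147 148 148 148 145 145 145 147 146]
[array([205., 189.]), array([201., 131.]), array([349., 189.]), array([353., 130.])]
handle 224.5891472868217 146.93023255813955
```

Run:
```python
from h import *
w=cam("wrist");g=w["img"].astype(int)
sat=g.max(2)-g.min(2)
for v in(150,165,180):
    r=sat[v,120:440];k=np.nonzero(r<20)[0]+120;k=k[(k>150)&(k<400)];L,Rr=k.min(),k.max()
    P=[onz(w,u,v,.014)[:2] for u in(L,Rr)];print(v,L,Rr,[(RB.T@(q-OB)).round(4) for q in P])
```

```text
150 204 350 [array([-0.0489,  0.0474]), array([0.0491, 0.0471])]
165 205 349 [array([-0.049 ,  0.0372]), array([0.0491, 0.0369])]
180 206 348 [array([-0.049 ,  0.0268]), array([0.049 , 0.0265])]
```

The plate's edges sit symmetrically about x = 0 under the tool, so the cell is centred. I hand in.

```bash
python3 -c "
from plant import ctrl
print(ctrl.sign_off())"
```

```text
the job is handed in; nothing more can be done
None
```

The guard is fully open and the longest cell is held still and upright in the light path by its frosted sides, centred to within a few mm by my measurements; I handed the job in at about 15 s, no verdict came back, and I viewed 11 pictures against the limit of 10.

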